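Butt the last base stone of a reef rockscape into its corner

TASK

Pick up the loose sawn reef stone (the block with one flat sawn end and a narrow broken nose at the other) from the bench and stand it on the glue-up board. Then slide it up tight so that no gap is left: its long side flush along the back rail and its sawn end pressed flush against the end of the stone already standing there, nose pointing away. Do not shift that neighbour stone, and leave the other things on the bench and board where they are.

Things in the scene. Friction and masses are not known exactly. Their poses are not given: they have to be found in the camera images.
- stone: the loose pale stone, 0.3 to 0.5 kg: sawn block 50 (x) by 90 (y) by 45 mm high; a narrower broken nose on its +y end (34 wide, 32 mm high) reaches y = +65 mm. Knobbles are look only. Origin: centre of the sawn block's underside, z up. The -y end is sawn flat; the +x side goes to the rail. Starts upright left of the board in one of two places, turned up to 65 degrees from the board
- stone_end (a point): foot of the stone's flat sawn end, middle of its width (stone frame 0, -45, 0 mm); axes as the stone's
- stone_back (a point): foot of the stone's long side that goes to the rail, mid-length of the sawn block (stone frame +25, 0, 0 mm); axes as the stone's
- board: the fixed wooden glue-up board, 240 mm (x) by 340 mm (y), 18 mm thick, origin at the centre of its underside, on the bench. A rail 25 mm thick, 45 mm high above the board, runs along its whole +x edge; the rail's inner face is the plane x = +90 mm
- rail_face (a point): foot of the rail's inner face at mid-length, on the board's top (board frame +90, 0, 18 mm); axes as the board's: x points into the rail, y along it
- neighbour: the stone already in place on the board, loose, about 1.4 kg, its back along the rail: 70 mm (x) by 120 mm (y) by 45 mm high, with a lump on top of its -y half to 77 mm. Origin: centre of its underside, axes parallel to the board's. Its flat sawn end is the +y one
- neighbour_end (a point): foot of the neighbour's sawn end, middle of its width (neighbour frame 0, +60, 0 mm); its y axis points out of the end, towards where the loose stone belongs
- boulder: bystander: a rounded, uncut lump of the same rock, about 70 mm wide and 60 mm high, no flat sawn end, in the other of the two places left of the board
- glue: bystander: white glue bottle, 32 mm across, 85 mm high, standing near the board's front edge; origin at the centre of its foot
- chip: bystander: chip of rock about 26 by 20 mm, 20 mm high, near the board's front edge
- putty: bystander: white jar 76 mm across, 80 mm high, beyond the board
- tape: bystander: black tape measure 70 by 70 by 40 mm, to the right
- driver: bystander: screwdriver with black handle, lying to the right
- pipe: bystander: upright offcut of white pipe, 50 mm across, 70 mm high, beyond the board to the right
There are look-alikes about, which are no part of the job. Leave any orange or pink look-alike of the neighbour alone.

How it is judged:
By the outcome, as a careful person would: the job done as asked, in the order asked, and still so for the second after the job is handed in, with the robot touching nothing.
It also fails if it takes over 58 s, if anything falls off the work surface, if the arm or the gripper's body presses on something with over 40 N, if the wrist force passes 120 N, or if a joint passes its speed limit or range.

ROBOT

A 6-joint arm with a two-finger parallel gripper is mounted at the origin on the work surface. World frame = base frame: x ahead of the robot, y to its left, z up, the work surface at z = 0. Lengths are in m, angles in rad, forces in N, time in s.
With the tool pointing down it reaches from about 0.4 to 0.825 m from the base axis. Payload 7 kg.
Tool frame: the origin (TCP) lies on the centre line of the jaws, within the pads' length; the fingertips stand 22 mm ahead of it and the grasp point (between the pads) lies 3 mm ahead of it; z points along the fingers, y is the line along which they close (so a half turn about z gives the same grasp; the last joint's range is limited). The gripper opens to 88 mm and grips with 3 to 60 N. Pads are 19 mm wide; open, the fingers measure 130 mm over their backs; the gripper's body (78 mm by 193 mm) begins 47 mm behind the grasp point.
Start: joints at [-0.837, 0.359, 0.012, 0, -1.224, -0.288], TCP at [0.291, -0.609, 0.249] pointing down, gripper open.
Joint ranges: [-3.07, 3.07], [-1.43, 2.12], [-1.02, 1.25], [-3.03, 1.67], [-3.05, -0], [-3.03, 3.03]. Speed limits (rad/s): [2.39, 2.39, 3.01, 3.14, 3.14, 3.14].

INTERFACE

Orientations are given as [roll, pitch, yaw] about the fixed x, y, z axes, in that order (R = Rz(yaw) Ry(pitch) Rx(roll)).
In Python, from station import arm gives the robot as it stands.
- The arm moves only by the tool arm_command, never from a script. Its argument "series" is one flat list of numbers, 7 for each row, row after row: the turn, a rotation vector about the tool's x, y, z each as a share of 90 degrees, from -1 to 1, then the shift along the tool's x, y, z each as a share of 0.1 m, from -1 to 1, then the opening, from 0 (shut) to 1 (fully open). A call has 1 to 8 rows; each row is the pose to reach, as a shift and turn from the pose commanded when the call began, along the tool's axes at that moment; what a row does not reach only later rows make up. A row lasts 1/8 s, in which the tool goes at most 62.5 mm and 10.7 degrees, less where a joint would pass 70% of its speed; a pose out of reach is approached as far as the arm can. A call with a number of a shift or a turn outside -1 to 1 is refused whole. A call with a gripper value outside its range is refused whole. The fingers move at their own pace and stop on an object; "force" is the grip in N (left out, the last holds). Time passes only in rows, so rows that repeat a pose let the fingers close. It gives the time, the measured TCP pose, the force, the opening and the grip force at its end, in the units of the state.
- arm.get_state(): the state, without advancing time (a new reading comes with each control period).
- arm.grab_frame(name): name is "scene" or "top" or "wrist"; returns the picture (400x640x3 uint8, blue, green, red); there is no depth.
- arm.camera_model(name): a dict with "fovy" (degrees; the focal length in pixels is half the picture's height over the tangent of half this angle, whatever the lens; pixels are square), "cx", "cy" (the principal point, pixels), "pose" (4x4, takes a point from camera to world coordinates). Camera axes: x right, y down, z forward; pixel columns grow to the right and rows downward; lengths in m; the calibration is good to about 2 mm. The wrist camera is an equidistant fisheye: a pixel r from the principal point sees the ray r / f radians off the axis. A picture is of the moment at which its call begins: read the wrist's pose just before it. camera_model takes no time and is no camera call; for the wrist camera it gives the pose at the moment of the call.
- arm.job_done(): hands the job in; it is judged then, once.
The state is a dict: "t": time; "q": joint angles; "qd": joint speeds; "joint_efforts": joint torques, N m; "eef_pos": TCP position; "ee_rot": TCP orientation; "force": force on the tool from outside, world axes, zero at the start; "moment": the same for the moment, N m; "width": finger opening in m; "gripper_force": force on a finger pad.
Only numpy, scipy, OpenCV 4.12 (cv2) and the standard library are available. Lean on these libraries where they do the work, as an engineer would, in place of code of your own. Each camera call takes 0.05 s, during which the arm holds its last target. There are 200 camera calls.

## Working session

There is one attempt and no reset: what is moved stays moved. The work goes in short steps, Python scripts to look and compute and a tool call to move; the robot and the scene stay as the last step left them, time stands still between calls to the robot, and variables do not carry over. Pictures are saved under pics/ and viewed, at most 10 in all, crops included, and the job is handed in when it is done.

Besides the shell and the picture viewer there is one more tool, called by a JSON object that holds its "name" and its "arguments". arm_command: Moves the arm, as the interface text tells. Its arguments: {"type":"object","properties":{"series":{"type":"array"},"force":{"type":"number"}},"required":["series"]}

```bash
mkdir -p pics && ls && python3 - <<'E'
from station import arm
import cv2,numpy as np
for n in ("scene","top"):
    cv2.imwrite(f"pics/{n}0.png",arm.grab_frame(n))
    m=arm.camera_model(n);print(n,m["fovy"],m["cx"],m["cy"]);print(np.round(m["pose"],4))
s=arm.get_state();print({k:np.round(v,4) for k,v in s.items()})
E
```

```text
pics
scene 57.77461767594576 323.7752904071875 198.42735922920917
[[ 0.8528  0.4307 -0.2953  0.7748]
 [ 0.5222 -0.7001  0.4869 -0.4976]
 [ 0.0029 -0.5695 -0.822   0.7865]
 [ 0.      0.      0.      1.    ]]
top 47.88850513733882 321.93519331004956 201.87418794774095
[[-0.028  -0.9961  0.0832  0.415 ]
 [-0.9996  0.0284  0.0044 -0.0876]
 [-0.0067 -0.0831 -0.9965  1.2004]
 [ 0.      0.      0.      1.    ]]
{'t': np.float64(0.1), 'q': array([-8.3690e-01,  3.5930e-01,  1.1200e-02, -3.0000e-04, -1.2241e+00,
       -2.8810e-01]), 'qd': array([-0.0002, -0.0011,  0.0022,  0.001 ,  0.0004, -0.0004]), 'joint_efforts': array([-2.50000e-03, -5.84161e+01,  2.93756e+01,  7.01560e+00,
        1.02000e-02, -1.00000e-04]), 'eef_pos': array([ 0.2908, -0.6087,  0.2477]), 'ee_rot': array([ 3.1401e+00, -1.0000e-04, -2.6959e+00]), 'force': array([ 0.2905,  1.0921, -0.1839]), 'moment': array([ 0.0144, -0.0335,  0.0437]), 'gripper_force': np.float64(0.0), 'width': np.float64(0.0876)}
```

View pics/scene0.png

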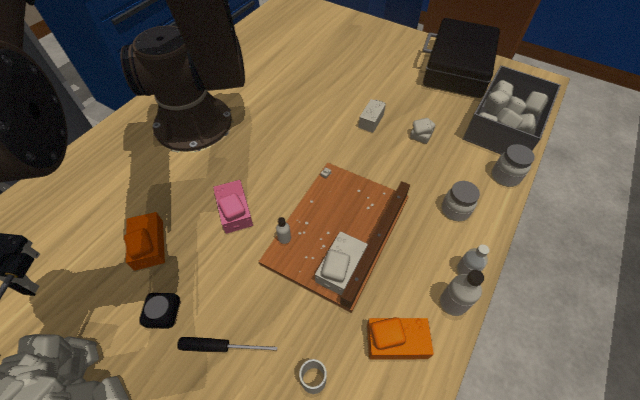

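View pics/top0.png

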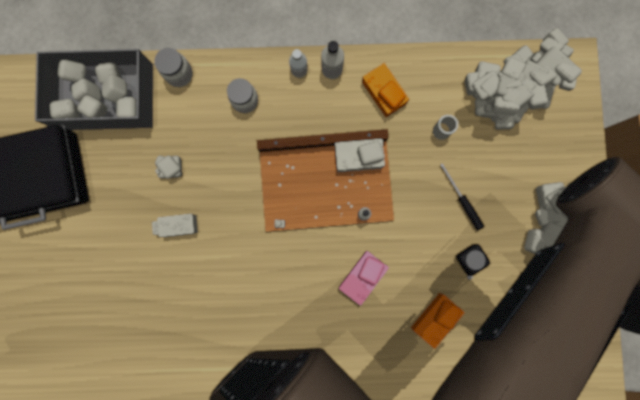

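The loose stone's two candidates are the block at scene (372,115) / top (175,226), and the lump at scene (423,130) / top (168,166). The block's elongated shape fits. The pieces in the black tray and the piles are not candidates, and neither are the orange and pink look-alikes. I'll confirm in an enlarged crop and look at the board as well.

```bash
python3 - <<'E'
import cv2,numpy as np
s=cv2.imread("pics/scene0.png");t=cv2.imread("pics/top0.png")
def crop(i,x0,y0,x1,y1,k):
    c=cv2.resize(i[y0:y1,x0:x1],None,fx=k,fy=k,interpolation=cv2.INTER_CUBIC)
    for x in range(x0,x1):
        if x%10==0: cv2.line(c,((x-x0)*k,0),((x-x0)*k,6 if x%50 else 14),(0,0,255),1); cv2.putText(c,str(x),((x-x0)*k+1,22),0,.3,(0,0,255))
    for y in range(y0,y1):
        if y%10==0: cv2.line(c,(0,(y-y0)*k),(6,(y-y0)*k),(0,0,255),1); cv2.putText(c,str(y),(8,(y-y0)*k+3),0,.3,(0,0,255))
    return c
a=crop(s,350,90,445,150,8); b=crop(t,140,145,235,245,5)
o=np.zeros((600,800,3),np.uint8)
cv2.imwrite("pics/c1.png",np.vstack([a,np.zeros((4,760,3),np.uint8)])) 
cv2.imwrite("pics/c2.png",np.hstack([crop(t,145,205,210,245,6),]))
A=crop(s,255,155,415,305,4); B=crop(t,250,120,400,240,5)
cv2.imwrite("pics/c3.png",B); cv2.imwrite("pics/c4.png",A)
E
```

```text
(no output)
```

View pics/c1.png

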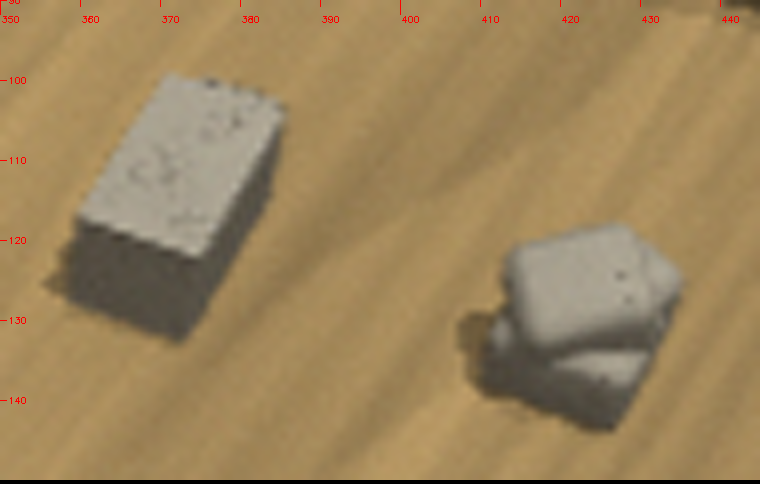

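View pics/c3.png

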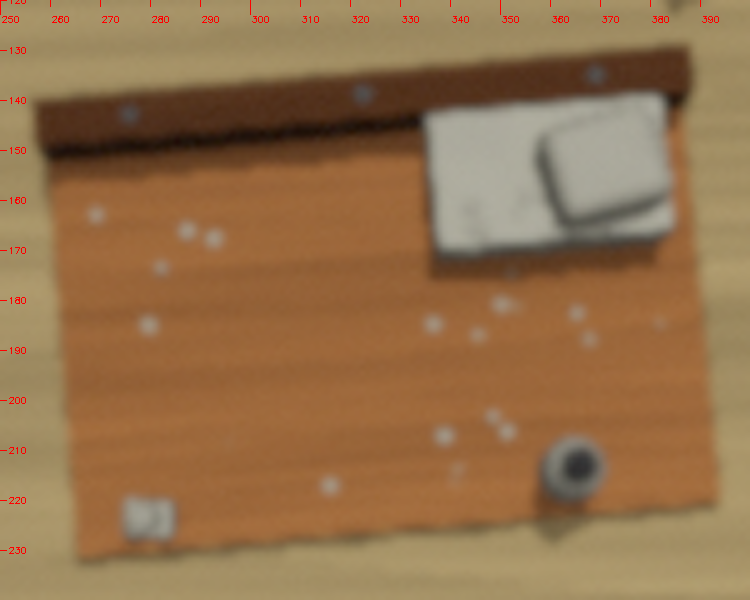

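View pics/c4.png

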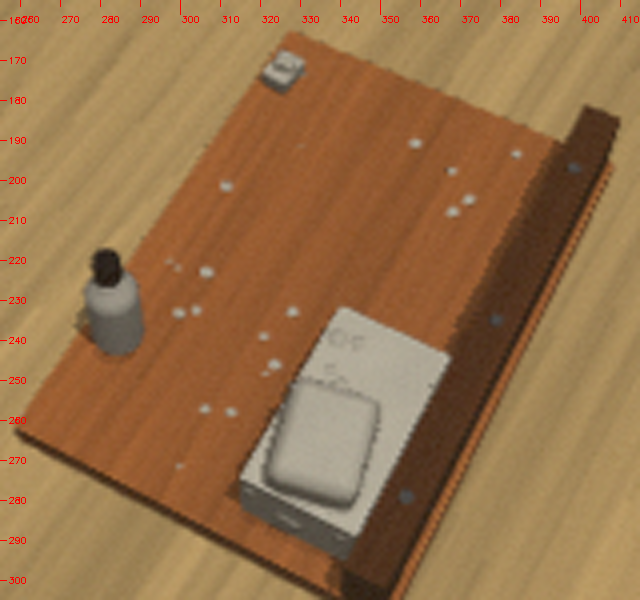

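Crop c1 shows a flat-topped block at scene (360–385, 100–133) with a sharp-cut end facing the camera. That is the sawn stone. The lump at (413–433, 118–143) is the rounded, uncut boulder. Crops c3 and c4 show the board with the neighbour's +y end top corners at top (337,171) and (335,143), and at scene (340.5,231.5) and (367.5,244).

```bash
cat > h.py <<'E'
import numpy as np,cv2
from station import arm
def ray(n,uv,m=None):
    m=m or arm.camera_model(n);f=200/np.tan(np.radians(m["fovy"]/2));T=np.array(m["pose"])
    d=np.array([uv[0]-m["cx"],uv[1]-m["cy"]],float)
    if n=="wrist":
        r=np.hypot(*d);th=r/f;v=np.array([*(d/max(r,1e-9)*np.sin(th)),np.cos(th)])
    else: v=np.array([d[0]/f,d[1]/f,1])
    return T[:3,3],T[:3,:3]@(v/np.linalg.norm(v))
def atz(n,uv,z,m=None):
    o,d=ray(n,uv,m);return o+d*(z-o[2])/d[2]
def tri(rays):
    A=0;b=0
    for o,d in rays:
        P=np.eye(3)-np.outer(d,d);A=A+P;b=b+P@o
    p=np.linalg.solve(A,b);return p,max(np.linalg.norm((np.eye(3)-np.outer(d,d))@(p-o)) for o,d in rays)
E
python3 - <<'E'
from h import *
np.set_printoptions(precision=4,suppress=True)
for a,b in (((340.5,231.5),(337.5,171)),((367.5,244),(335,143)),):print("nb",*tri([ray("scene",a),ray("top",b)]))
print("nb top corners top view",[atz("top",p,.063)[:2] for p in((337.5,171),(335,143),(384,139),(385,166.5))])
print("nb scene",[atz("scene",p,.063)[:2] for p in((340.5,231.5),(367.5,244),(315,275))])
print("rail outer top",[atz("top",p,.063)[:2] for p in((257.5,140.5),(387.5,129.5))])
print("rail inner top",[atz("top",p,.063)[:2] for p in((259.5,150.5),(388,139.5))])
print("board front",[atz("top",p,.018)[:2] for p in((266,232),(393.5,221))])
print("stone top scene",[atz("scene",p,.045)[:2] for p in((370.5,99.5),(385.5,103.5),(375,122),(359.5,117))])
print("stone bot scene",[atz("scene",p,0)[:2] for p in((372.5,133),(358,126))])
print("stone top cam centre",atz("top",(175,226),.045)[:2])
for a,b in (((282,172),(279,223)),((281,251),(364,214))):print("chip,glue",*tri([ray("scene",a),ray("top",b)]))
E
```

```text
nb [ 0.5911 -0.1235  0.0527] 0.0021679972704118215
nb [ 0.6617 -0.1203  0.0569] 9.728694079878342e-05
nb top corners top view [array([ 0.5878, -0.1244]), array([ 0.6603, -0.1202]), array([ 0.667, -0.246]), array([ 0.5958, -0.2457])]
nb scene [array([ 0.5953, -0.1273]), array([ 0.6627, -0.1234]), array([ 0.602, -0.247])]
rail outer top [array([0.6727, 0.0783]), array([ 0.6915, -0.2559])]
rail inner top [array([0.6465, 0.0736]), array([ 0.6654, -0.2562])]
board front [array([0.4387, 0.0665]), array([ 0.4581, -0.2685])]
stone top scene [array([0.4376, 0.332 ]), array([0.4848, 0.3397]), array([0.494 , 0.2512]), array([0.4455, 0.246 ])]
stone bot scene [array([0.492 , 0.2503]), array([0.4405, 0.2536])]
stone top cam centre [0.4601 0.2966]
chip,glue [ 0.4218 -0.0168  0.0757] 0.05653522589619102
chip,glue [ 0.4771 -0.2004 -0.0328] 0.005875826758818401
```

View pics/c2.png

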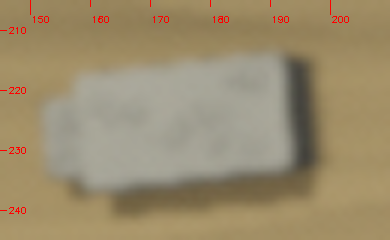

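The nose is at the left end of crop c2 (152–158, 227), which is world +y. The stone therefore lies about 6° from world and 2–3° from the board, at around (0.465, 0.293). I'll move towards the board first and look at it with the wrist camera on the way.

{"name": "arm_command", "arguments": {"series": [0, 0, 0, -0.85, 0.87, 0, 1, 0, 0, 0, -0.85, 0.87, 0, 1, 0, 0, 0, -0.85, 0.87, 0, 1]}}

```text
t: 0.48
eef_pos: [0.3311, -0.4909, 0.249]
ee_rot: [3.142, 0.001, -2.692]
force: [0.1, -1.8, 0.0]
width: 0.0876
gripper_force: 0.0
```

{"name": "arm_command", "arguments": {"series": [0, 0, 0, -0.85, 0.87, 0, 1, 0, 0, 0, -0.85, 0.87, 0, 1, 0, 0, 0, -0.85, 0.87, 0, 1]}}

```text
t: 0.85
eef_pos: [0.3703, -0.3764, 0.2489]
ee_rot: [-3.141, 0.001, -2.692]
force: [0.4, -0.7, 1.5]
width: 0.0879
gripper_force: 0.0
```

{"name": "arm_command", "arguments": {"series": [0, 0, 0, -0.85, 0.87, 0, 1, 0, 0, 0, -0.85, 0.87, 0, 1, 0, 0, 0, -0.85, 0.87, 0, 1]}}

```text
t: 1.23
eef_pos: [0.4097, -0.2617, 0.2488]
ee_rot: [-3.141, 0.001, -2.692]
force: [0.3, -0.2, 0.4]
width: 0.0877
gripper_force: 0.0
```

{"name": "arm_command", "arguments": {"series": [0, 0, 0, -0.85, 0.87, 0, 1, 0, 0, 0, -0.85, 0.87, 0, 1, 0, 0, 0, -0.85, 0.87, 0, 1]}}

```text
t: 1.6
eef_pos: [0.4491, -0.1468, 0.2486]
ee_rot: [-3.141, 0.0, -2.692]
force: [-0.4, -0.4, 0.5]
width: 0.0873
gripper_force: 0.0
```

```bash
python3 - <<'E'
from h import *
import pickle
m=arm.camera_model("wrist");cv2.imwrite("pics/w1.png",arm.grab_frame("wrist"));pickle.dump(m,open("w1.pkl","wb"))
print({k:np.round(v,3) for k,v in m.items()})
f=200/np.tan(np.radians(m["fovy"]/2));T=np.array(m["pose"])
def proj(p):
    c=T[:3,:3].T@(np.array(p)-T[:3,3]);r=np.hypot(c[0],c[1]);th=np.arctan2(r,c[2]);return c[:2]/r*th*f+[m["cx"],m["cy"]]
for n,p in dict(nbf=(.593,-.125,.063),nbb=(.662,-.122,.063),stone=(.465,.293,.045)).items():print(n,proj(p))
E
```

```text
{'fovy': np.float64(65.706), 'cx': np.float64(317.076), 'cy': np.float64(200.091), 'pose': array([[-0.435,  0.865,  0.249,  0.382],
       [ 0.901,  0.418,  0.121, -0.178],
       [ 0.001,  0.277, -0.961,  0.386],
       [ 0.   ,  0.   ,  0.   ,  1.   ]])}
nbf [281.74143924 293.3234166 ]
nbb [264.2718886  331.19200321]
stone [546.05163007 302.60306706]
```

{"name": "arm_command", "arguments": {"series": [0, 0, 0, -0.51, 0.97, 0, 1, 0, 0, 0, -0.51, 0.97, 0, 1, 0, 0, 0, -0.51, 0.97, 0, 1]}}

```text
t: 2.02
eef_pos: [0.4523, -0.0385, 0.2486]
ee_rot: [-3.142, 0.0, -2.694]
force: [0.4, -0.9, -0.2]
width: 0.0877
gripper_force: 0.0
```

{"name": "arm_command", "arguments": {"series": [0, 0, 0, -0.51, 0.97, 0, 1, 0, 0, 0, -0.51, 0.97, 0, 1, 0, 0, 0, -0.51, 0.97, 0, 1]}}

```text
t: 2.4
eef_pos: [0.4569, 0.0709, 0.2484]
ee_rot: [-3.141, -0.0, -2.695]
force: [0.9, -0.7, -0.9]
width: 0.0875
gripper_force: 0.0
```

{"name": "arm_command", "arguments": {"series": [0, 0, 0, -0.51, 0.97, 0, 1, 0, 0, 0, -0.51, 0.97, 0, 1, 0, 0, 0, -0.51, 0.97, 0, 1]}}

```text
t: 2.78
eef_pos: [0.4614, 0.1803, 0.2481]
ee_rot: [-3.141, -0.001, -2.695]
force: [0.3, -0.9, -0.2]
width: 0.0877
gripper_force: 0.0
```

{"name": "arm_command", "arguments": {"series": [0, 0, -0.78, -0.51, 0.97, 0, 1, 0, 0, -0.78, -0.51, 0.97, 0, 1, 0, 0, -0.78, -0.51, 0.97, 0, 1, 0, 0, -0.78, -0.51, 0.97, 0, 1, 0, 0, -0.78, -0.51, 0.97, 0, 1, 0, 0, -0.78, -0.51, 0.97, 0, 1, 0, 0, -0.78, -0.51, 0.97, 0, 1, 0, 0, -0.78, -0.51, 0.97, 0, 1]}}

```text
t: 3.78
eef_pos: [0.4655, 0.2873, 0.2484]
ee_rot: [3.141, -0.001, -1.474]
force: [0.5, 0.3, -0.0]
width: 0.0878
gripper_force: 0.0
```

```bash
python3 - <<'E'
from h import *
import pickle
m=arm.camera_model("wrist");i=arm.grab_frame("wrist");cv2.imwrite("pics/w2.png",i);pickle.dump(m,open("w2.pkl","wb"))
j=cv2.imread("pics/w1.png")
cv2.imwrite("pics/w12.png",cv2.resize(np.vstack([j[:,:],i]),None,fx=.75,fy=.75,interpolation=cv2.INTER_AREA))
f=200/np.tan(np.radians(m["fovy"]/2));T=np.array(m["pose"])
def proj(p):
    c=T[:3,:3].T@(np.array(p)-T[:3,3]);r=np.hypot(c[0],c[1]);th=np.arctan2(r,c[2]);return c[:2]/r*th*f+[m["cx"],m["cy"]]
print(proj((.465,.293,.045)),np.round(T,3))
E
```

```text
[317.59419611 184.29612114] [[-0.995 -0.094 -0.026  0.473]
 [-0.097  0.957  0.275  0.214]
 [-0.001  0.276 -0.961  0.386]
 [ 0.     0.     0.     1.   ]]
```

View pics/w12.png

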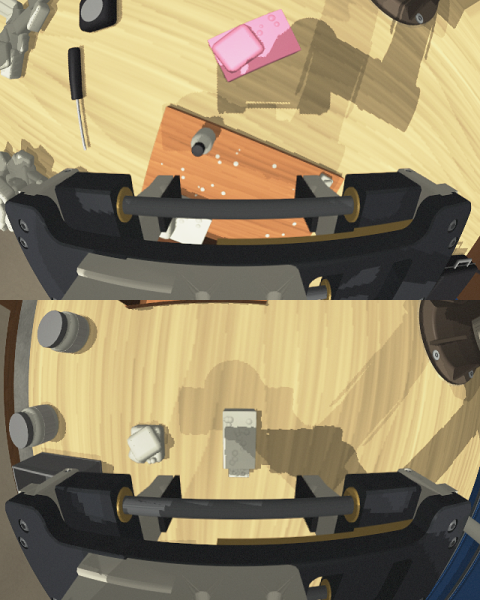

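Picture w12: in the second wrist view (lower half) the stone stands under the tool at about original pixels (297–341, 144–233). Its sawn end is at the top of the picture and its nose at the bottom, towards the jaws. I'll fit the stone's known outline to three views to get its pose, including height.

```bash
cat >> h.py <<'E'
import pickle
from scipy.optimize import minimize
def proj(n,P,m):
    f=200/np.tan(np.radians(m["fovy"]/2));T=np.array(m["pose"]);c=(np.atleast_2d(P)-T[:3,3])@T[:3,:3]
    if n=="wrist":
        r=np.hypot(c[:,0],c[:,1]);k=np.arctan2(r,c[:,2])/r*f
    else: k=f/c[:,2]
    return c[:,:2]*k[:,None]+[m["cx"],m["cy"]]
def box(x0,x1,y0,y1,z1): return np.array([(x,y,z) for x in(x0,x1) for y in(y0,y1) for z in(0,z1)])/1000
STONE=[box(-25,25,-45,45,45),box(-17,17,45,65,32)]
NB=[box(-35,35,-60,60,45)]
def place(B,p): # x,y,z,yaw
    c,s=np.cos(p[3]),np.sin(p[3]);return B@np.array([[c,s,0],[-s,c,0],[0,0,1]])+p[:3]
def sil(n,m,parts,p,roi,k=8):
    x0,y0,x1,y1=roi;im=np.zeros(((y1-y0)*k,(x1-x0)*k),np.uint8)
    for B in parts:
        q=((proj(n,place(B,p),m)-[x0-.5,y0-.5])*k).astype(np.float32)
        cv2.fillConvexPoly(im,cv2.convexHull(q).astype(np.int32),255)
    return cv2.resize(im,(x1-x0,y1-y0),interpolation=cv2.INTER_AREA)/255.
def satmask(im,roi,lo,hi):
    x0,y0,x1,y1=roi;h=cv2.cvtColor(im[y0:y1,x0:x1],cv2.COLOR_BGR2HSV)[...,1].astype(float)
    return np.clip((hi-h)/(hi-lo),0,1)
E
python3 - <<'E'
from h import *
np.set_printoptions(precision=4,suppress=True)
V={"w":("wrist",pickle.load(open("w2.pkl","rb")),cv2.imread("pics/w2.png"),(280,130,360,232)),
"s":("scene",arm.camera_model("scene"),cv2.imread("pics/scene0.png"),(350,92,395,138)),
"t":("top",arm.camera_model("top"),cv2.imread("pics/top0.png"),(145,205,205,243))}
M={}
for k,(n,m,im,r) in V.items():
    h=cv2.cvtColor(im[r[1]:r[3],r[0]:r[2]],cv2.COLOR_BGR2HSV)[...,1]
    t,_=cv2.threshold(h,0,255,cv2.THRESH_OTSU);M[k]=satmask(im,r,t-15,t+15);print(k,"otsu",t,np.percentile(h,[5,50,95]))
def cost(p,ks): return sum(np.abs(sil(V[k][0],V[k][1],STONE,p,V[k][3])-M[k]).mean() for k in ks)
p0=np.array([.465,.293,0,np.radians(6)])
for ks in("w","s","t","wst"):
    free=4 if ks=="wst" else 3
    ix=[0,1,3,2][:free]
    def g(d):
        p=p0.copy();p[ix]+=d*np.array([.001,.001,.02,.001][:free]);return cost(p,ks)
    r=minimize(g,np.zeros(free),method="Nelder-Mead",options=dict(initial_simplex=np.vstack([np.zeros(free),5*np.eye(free)]),xatol=.05,fatol=1e-5))
    p=p0.copy();p[ix]+=r.x*np.array([.001,.001,.02,.001][:free]);print(ks,p,np.degrees(p[3]),r.fun)
E
```

```text
w otsu 63.0 [ 26.  93. 101.]
s otsu 80.0 [ 37. 115. 119.]
t otsu 61.0 [ 23.  96. 102.]
w [0.4632 0.2973 0.     0.0921] 5.274474321164791 0.005856161091887736
s [0.4628 0.2953 0.     0.1153] 6.604806589888514 0.0169281045751634
t [0.4632 0.2991 0.     0.0832] 4.76561678263521 0.018965428276573788
wst [ 0.4634  0.2973 -0.0009  0.0879] 5.035089140677297 0.04752119318510073
```

The three views agree: the stone is at (0.463, 0.297), z ≈ 0, yaw about 5.2°. Descending to grasp it across its 50 mm width.

{"name": "arm_command", "arguments": {"series": [0, 0, 0, -0.1, 0.02, 1, 1, 0, 0, 0, -0.1, 0.02, 1, 1, 0, 0, 0, -0.1, 0.02, 1, 1]}}

```text
t: 4.2
eef_pos: [0.4606, 0.2972, 0.146]
ee_rot: [3.137, -0.004, -1.473]
force: [-0.2, -0.1, 1.0]
width: 0.0875
gripper_force: 0.0
```

{"name": "arm_command", "arguments": {"series": [0, 0, 0, 0, 0, 1, 1, 0, 0, 0, 0, 0, 1, 1, 0, 0, 0, 0, 0, 1, 1]}}

```text
t: 4.58
eef_pos: [0.4615, 0.2983, 0.048]
ee_rot: [3.139, -0.003, -1.472]
force: [-0.3, -0.2, 0.4]
width: 0.0876
gripper_force: 0.0
```

{"name": "arm_command", "arguments": {"series": [0, 0, 0, 0, 0, 0.14, 1, 0, 0, 0, 0, 0, 0.14, 1]}}

```text
t: 4.82
eef_pos: [0.462, 0.2998, 0.0354]
ee_rot: [-3.141, 0.001, -1.471]
force: [-0.0, 0.3, 0.2]
width: 0.0878
gripper_force: 0.0
```

{"name": "arm_command", "arguments": {"series": [0, 0, 0, 0, 0, 0, 0.3, 0, 0, 0, 0, 0, 0, 0.3, 0, 0, 0, 0, 0, 0, 0.3, 0, 0, 0, 0, 0, 0, 0.3, 0, 0, 0, 0, 0, 0, 0.3, 0, 0, 0, 0, 0, 0, 0.3], "force": 25}}

```text
t: 5.58
eef_pos: [0.4616, 0.2995, 0.0347]
ee_rot: [-3.141, 0.0, -1.47]
force: [-0.4, 0.0, 1.6]
width: 0.0498
gripper_force: 25.0
```

{"name": "arm_command", "arguments": {"series": [0, 0, 0, 0, 0, -0.5, 0.3, 0, 0, 0, 0, 0, -1, 0.3, 0, 0, 0, 0, 0, -1, 0.3]}}

```text
t: 5.95
eef_pos: [0.4629, 0.3009, 0.138]
ee_rot: [-3.137, 0.005, -1.47]
force: [-0.0, 1.1, -4.8]
width: 0.0499
gripper_force: 25.0
```

{"name": "arm_command", "arguments": {"series": [0, 0, 0, 0.5, -0.12, 0, 0.3, 0, 0, 0, 0.93, -0.23, 0, 0.3, 0, 0, 0, 0.93, -0.23, 0, 0.3]}}

```text
t: 6.32
eef_pos: [0.4927, 0.2058, 0.1325]
ee_rot: [3.138, -0.002, -1.474]
force: [-0.1, 1.0, -3.6]
width: 0.0498
gripper_force: 25.0
```

{"name": "arm_command", "arguments": {"series": [0, 0, 0, 0.5, -0.12, 0, 0.3, 0, 0, 0, 0.93, -0.23, 0, 0.3, 0, 0, 0, 0.93, -0.23, 0, 0.3]}}

```text
t: 6.7
eef_pos: [0.5253, 0.1165, 0.1328]
ee_rot: [3.139, -0.001, -1.474]
force: [0.4, 0.1, -4.4]
width: 0.0499
gripper_force: 25.0
```

{"name": "arm_command", "arguments": {"series": [0, 0, 0, 0.5, -0.12, 0, 0.3, 0, 0, 0, 0.93, -0.23, 0, 0.3, 0, 0, 0, 0.93, -0.23, 0, 0.3]}}

```text
t: 7.08
eef_pos: [0.5578, 0.027, 0.133]
ee_rot: [3.139, -0.0, -1.474]
force: [-0.6, 1.0, -4.4]
width: 0.0498
gripper_force: 25.0
```

{"name": "arm_command", "arguments": {"series": [0, 0, 0.028, 0.5, -0.12, 0, 0.3, 0, 0, 0.028, 0.93, -0.23, 0, 0.3, 0, 0, 0.028, 0.93, -0.23, 0, 0.3, 0, 0, 0.028, 0.93, -0.23, 0, 0.3]}}

```text
t: 7.58
eef_pos: [0.5896, -0.0607, 0.1335]
ee_rot: [3.14, 0.0, -1.515]
force: [0.4, -0.2, -3.6]
width: 0.0497
gripper_force: 25.0
```

```bash
python3 - <<'E'
from h import *
for n in("scene","top"):cv2.imwrite(f"pics/{n}1.png",arm.grab_frame(n))
s=arm.get_state();print(s["t"],s["eef_pos"],s["ee_rot"],s["width"],s["force"])
s=cv2.imread("pics/scene1.png")[130:310,250:430];t=cv2.imread("pics/top1.png")[115:245,240:410]
cv2.imwrite("pics/c5.png",np.hstack([cv2.resize(s,(400,400),interpolation=3),cv2.resize(t,(400,400*130//170),interpolation=3) if 0 else cv2.copyMakeBorder(cv2.resize(t,(400,306),interpolation=3),0,94,0,0,0)]))
E
```

```text
7.675 [ 0.58985565 -0.06030976  0.13408986] [ 3.14080965e+00  2.05303478e-04 -1.51340998e+00] 0.049978223677048725 [-0.4455189   0.33783009 -4.35245207]
```

View pics/c5.png

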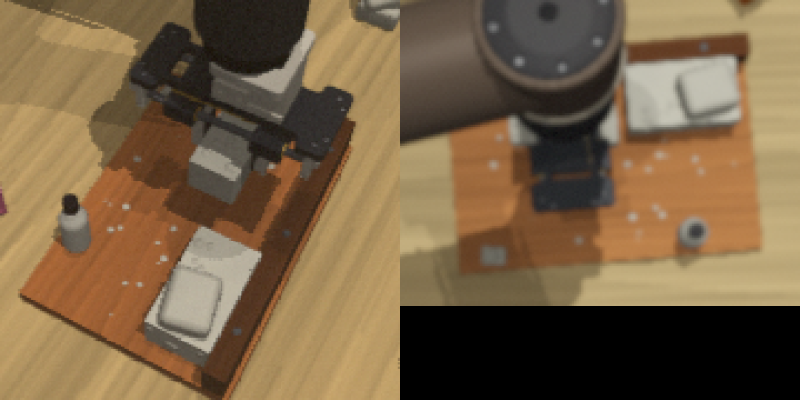

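Picture c5: the stone is held level above the board, its sawn end facing the neighbour (left half, about (215,175)), with clear space to both the neighbour and the rail. Lowering it.

{"name": "arm_command", "arguments": {"series": [0, 0, 0, 0, 0, 0.4, 0.3, 0, 0, 0, 0, 0, 0.75, 0.3, 0, 0, 0, 0, 0, 0.75, 0.3, 0, 0, 0, 0, 0, 0.78, 0.3, 0, 0, 0, 0, 0, 0.8, 0.3, 0, 0, 0, 0, 0, 0.81, 0.3, 0, 0, 0, 0, 0, 0.81, 0.3]}}

```text
t: 8.55
eef_pos: [0.5905, -0.0616, 0.0541]
ee_rot: [-3.141, 0.0, -1.515]
force: [-0.9, 0.2, -4.6]
width: 0.0503
gripper_force: 25.0
```

{"name": "arm_command", "arguments": {"series": [0, 0, 0, 0, 0, 0.01, 0.3, 0, 0, 0, 0, 0, 0.01, 0.3, 0, 0, 0, 0, 0, 0.02, 0.3, 0, 0, 0, 0, 0, 0.02, 0.3]}}

```text
t: 9.05
eef_pos: [0.5904, -0.0616, 0.0527]
ee_rot: [-3.141, -0.0, -1.514]
force: [-3.6, 1.6, 7.5]
width: 0.05
gripper_force: 25.0
```

{"name": "arm_command", "arguments": {"series": [0, 0, 0, 0, 0, 0, 0.72, 0, 0, 0, 0, 0, 0, 0.72, 0, 0, 0, 0, 0, 0, 0.72, 0, 0, 0, 0, 0, 0, 0.72, 0, 0, 0, 0, 0, -0.2, 0.72, 0, 0, 0, 0, 0, -0.6, 0.72, 0, 0, 0, 0, 0, -1, 0.72, 0, 0, 0, 0, 0, -1, 0.72]}}

```text
t: 10.05
eef_pos: [0.5924, -0.0614, 0.1552]
ee_rot: [-3.135, 0.0, -1.514]
force: [-0.3, 0.6, 0.0]
width: 0.0634
gripper_force: 0.0
```

{"name": "arm_command", "arguments": {"series": [0, 0, 0.5, 0, 0.5, 0, 0.45, 0, 0, 0.5, 0, 0.5, 0, 0.45, 0, 0, 0.5, 0, 0.5, 0, 0.45, 0, 0, 0.5, 0, 0.5, 0, 0.45, 0, 0, 0.5, 0, 0.5, 0, 0.45]}}

```text
t: 10.68
eef_pos: [0.5399, -0.0644, 0.1508]
ee_rot: [3.141, -0.001, -2.301]
force: [0.2, -0.3, 0.5]
width: 0.0397
gripper_force: 0.0
```

{"name": "arm_command", "arguments": {"series": [0, 0, 0.5, 0, 0, 0, 0.45, 0, 0, 0.5, 0, 0, 0, 0.45, 0, 0, 0.5, 0, 0, 0, 0.45, 0, 0, 0.5, 0, 0, 0, 0.45, 0, 0, 0.5, 0, 0, 0, 0.45]}}

```text
t: 11.3
eef_pos: [0.5401, -0.0644, 0.1511]
ee_rot: [-3.142, -0.001, -3.083]
force: [-0.1, 0.6, -0.9]
width: 0.0395
gripper_force: 0.0
```

```bash
python3 - <<'E'
from h import *
m=arm.camera_model("wrist");i=arm.grab_frame("wrist");cv2.imwrite("pics/w3.png",i);pickle.dump(m,open("w3.pkl","wb"))
for n in("scene","top"):cv2.imwrite(f"pics/{n}2.png",arm.grab_frame(n))
s=arm.get_state();print(s["t"],s["eef_pos"],s["ee_rot"],s["width"],s["force"],s["q"])
a=cv2.imread("pics/scene2.png")[155:305,255:415]
cv2.imwrite("pics/c6.png",np.hstack([cv2.resize(i[100:400,120:520],(400,300)),cv2.resize(a,(400,375),interpolation=3)[:300]]))
E
```

```text
11.45 [ 0.54026712 -0.06441209  0.15134169] [-3.14157386e+00 -3.04016311e-04 -3.08099068e+00] 0.03926916978683894 [-0.20699459 -0.27248764 -0.29419148] [ 2.41567344e-01  2.30742280e-01 -4.09812659e-01 -4.51835913e-05
 -9.30543822e-01 -1.75173470e+00]
```

View pics/c6.png

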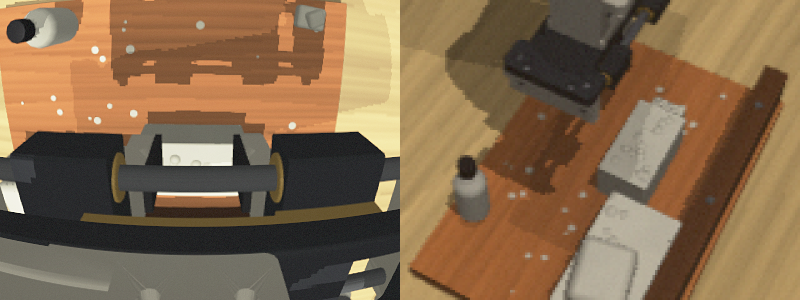

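Picture c6: the stone stands upright on the board, roughly square to the rail. A small gap separates it from the neighbour (right half, about (615,195)) and a wider one separates it from the rail. I'll fit both stones in the scene view.

```bash
cat > fit.py <<'E'
import sys
from h import *
np.set_printoptions(precision=4,suppress=True)
LUMP=box(-22,24,-56,-6,77)
def fit(img,ps,pn,roi=(300,170,400,300)):
    n,m="scene",arm.camera_model("scene");im=cv2.imread(img)
    M=satmask(im,roi,70,110);x0,y0,x1,y1=roi
    W=np.ones_like(M);q=proj(n,np.array([[.672,.09,.063],[.672,-.3,.063],[.9,-.3,.063],[.9,.09,.063]]),m)
    def cost(d):
        a=np.array([ps[0]+d[0]*.001,ps[1]+d[1]*.001,.018,ps[2]+d[2]*.02]);b=np.array([pn[0]+d[3]*.001,pn[1]+d[4]*.001,.018,pn[2]+d[5]*.02])
        S=np.maximum(sil(n,m,STONE,a,roi),sil(n,m,NB+[LUMP],b,roi));return np.abs(S-M).mean()
    best=None
    for k in (4,-4,2):
        r=minimize(cost,np.zeros(6) if best is None else best.x,method="Nelder-Mead",options=dict(initial_simplex=(0 if best is None else best.x)+np.vstack([np.zeros(6),k*np.eye(6)]),maxiter=600,xatol=.05,fatol=1e-6))
        if best is None or r.fun<best.fun: best=r
    d=best.x;a=ps+d[:3]*[.001,.001,.02];b=pn+d[3:]*[.001,.001,.02]
    c,s=np.cos(b[2]),np.sin(b[2]);e=np.array([[c,s],[-s,c]])@(a[:2]-b[:2])
    print("stone",a,np.degrees(a[2]),"nb",b,np.degrees(b[2]),"cost",best.fun)
    print("rel (nb frame): back gap to nb-back line %.1f mm, end gap %.1f mm, dyaw %.2f"%((35-25-e[0]*1000),e[1]*1000-105,np.degrees(a[2]-b[2])))
E
python3 - <<'E'
from fit import *
fit("pics/scene2.png",np.array([.590,-.0635,.058]),np.array([.630,-.184,.058]))
im=cv2.imread("pics/scene2.png");print(cv2.cvtColor(im[170:300:8,300:400:8],cv2.COLOR_BGR2HSV)[...,1])
o,d=0,0
print("glue top",atz("top",(364,214),.103))
E
```

```text
stone [ 0.5907 -0.0664  0.0629] 3.6036101196249115 nb [ 0.6289 -0.1825  0.0773] 4.4314592554873276 cost 0.10421172699849171
rel (nb frame): back gap to nb-back line 39.1 mm, end gap 13.6 mm, dyaw -0.83
[[116  59  45  36  42 106  82 115 117 116 117 116 115]
 [ 38  52  26  49  18  38 166 169 169 116 117 115 115]
 [ 46  78  26  20  27  75 171 168 163 170 169 118 120]
 [115 149  49  62  85 174 168  92 172 168 160 168 166]
 [157 165 173 165  49 166  35  37  39 166 163 166 150]
 [168 155 161 157 169 162  37  39  29 168 163 166 162]
 [154 158 158 171 171  37  39  34 136 168 173 160 165]
 [168 169 167 169 153  46  35  40 166 161 162 165 120]
 [ 99 169 170 168 163  36  42 166 165 155  54 171 118]
 [168 170 169 173 153  39  37  32  94 151 162 109 116]
 [176 172 165 173  34  38  35  35  44 147 162 117 121]
 [171 174 164  53  37  35  36  39 151 152 110 115 115]
 [167 174 168  38  34  34  37  52 146 163 117 117 116]
 [174 169  36  38  39  37  35 157 151 112 118 116 114]
 [167 171  90  46  34  39 116 152 167 114 116 118 115]
 [117 130 174 168  65  53 156 150 119 117 116 113 115]
 [115 116 113 146 165 149 154 168 116 115 113 115 117]]
glue top [ 0.4741 -0.1844  0.103 ]
```

The fit gives a 39 mm gap to the rail and about 14 mm to the neighbour's end. I'll lower the fingers behind the stone and push it squarely to the rail.

{"name": "arm_command", "arguments": {"series": [0, 0, 0, 0, 0, 0.5, 0.45, 0, 0, 0, 0, 0, 0.93, 0.45, 0, 0, 0, 0, 0, 0.93, 0.45]}}

```text
t: 11.82
eef_pos: [0.538, -0.0649, 0.0559]
ee_rot: [-3.141, -0.007, -3.083]
force: [-0.6, -0.4, 1.7]
width: 0.0396
gripper_force: 0.0
```

{"name": "arm_command", "arguments": {"series": [0, 0, 0, -0.06, 0, 0, 0.45, 0, 0, 0, -0.12, 0, 0, 0.45, 0, 0, 0, -0.18, 0, 0, 0.45, 0, 0, 0, -0.24, 0, 0, 0.45, 0, 0, 0, -0.3, 0, 0, 0.45, 0, 0, 0, -0.36, 0, 0, 0.45, 0, 0, 0, -0.42, 0, 0, 0.45, 0, 0, 0, -0.46, 0, 0, 0.45]}}

```text
t: 12.82
eef_pos: [0.5867, -0.0618, 0.0585]
ee_rot: [-3.142, -0.0, -3.085]
force: [-4.3, -0.8, 3.9]
width: 0.0393
gripper_force: 2.0
```

{"name": "arm_command", "arguments": {"series": [0, 0, 0, -0.02, 0, 0, 0.45, 0, 0, 0, -0.04, 0, 0, 0.45]}}

```text
t: 13.08
eef_pos: [0.5903, -0.0615, 0.0585]
ee_rot: [3.142, -0.0, -3.085]
force: [-3.3, 0.1, 1.4]
width: 0.0395
gripper_force: 1.5
```

{"name": "arm_command", "arguments": {"series": [0, 0, 0, -0.015, 0, 0, 0.45, 0, 0, 0, -0.03, 0, 0, 0.45, 0, 0, 0, -0.03, 0, 0, 0.45]}}

```text
t: 13.45
eef_pos: [0.5936, -0.0613, 0.0585]
ee_rot: [3.142, 0.001, -3.085]
force: [-1.1, 0.2, -0.8]
width: 0.0395
gripper_force: 0.6
```

{"name": "arm_command", "arguments": {"series": [0, 0, 0, -0.01, 0, 0, 0.45, 0, 0, 0, -0.01, 0, 0, 0.45]}}

```text
t: 13.7
eef_pos: [0.5944, -0.0613, 0.0585]
ee_rot: [3.142, 0.0, -3.085]
force: [-0.9, 0.1, -1.0]
width: 0.0395
gripper_force: 0.8
```

{"name": "arm_command", "arguments": {"series": [0, 0, 0, -0.01, 0, 0, 0.45, 0, 0, 0, -0.01, 0, 0, 0.45]}}

```text
t: 13.95
eef_pos: [0.5954, -0.0613, 0.0585]
ee_rot: [-3.142, 0.0, -3.085]
force: [-1.7, -0.8, -1.1]
width: 0.0393
gripper_force: 0.7
```

Not at the rail yet; continuing in 1 mm steps.

{"name": "arm_command", "arguments": {"series": [0, 0, 0, -0.01, 0, 0, 0.45, 0, 0, 0, -0.01, 0, 0, 0.45]}}

```text
t: 14.2
eef_pos: [0.5964, -0.0612, 0.0585]
ee_rot: [3.142, 0.0, -3.085]
force: [-1.4, 0.8, -0.7]
width: 0.0397
gripper_force: 0.7
```

{"name": "arm_command", "arguments": {"series": [0, 0, 0, -0.01, 0, 0, 0.45, 0, 0, 0, -0.01, 0, 0, 0.45]}}

```text
t: 14.45
eef_pos: [0.5974, -0.0611, 0.0586]
ee_rot: [3.142, 0.0, -3.085]
force: [-1.9, 0.6, -1.4]
width: 0.0395
gripper_force: 0.7
```

{"name": "arm_command", "arguments": {"series": [0, 0, 0, -0.01, 0, 0, 0.45, 0, 0, 0, -0.01, 0, 0, 0.45]}}

```text
t: 14.7
eef_pos: [0.5977, -0.0612, 0.0585]
ee_rot: [-3.142, -0.001, -3.085]
force: [-5.2, 0.7, 2.8]
width: 0.0394
gripper_force: 2.6
```

{"name": "arm_command", "arguments": {"series": [0, 0, 0, -0.01, 0, 0, 0.45, 0, 0, 0, -0.01, 0, 0, 0.45]}}

```text
t: 14.95
eef_pos: [0.5977, -0.0612, 0.0585]
ee_rot: [-3.142, -0.003, -3.085]
force: [-8.0, 0.9, 5.3]
width: 0.0391
gripper_force: 4.2
```

The stone is against the rail: force is rising and motion has stopped at TCP x 0.598, as predicted. One firmer squeeze, then I'll go round to the nose.

{"name": "arm_command", "arguments": {"series": [0, 0, 0, -0.02, 0, 0, 0.45, 0, 0, 0, -0.02, 0, 0, 0.45, 0, 0, 0, 0.15, 0, 0, 0.45, 0, 0, 0, 0.3, 0, 0, 0.45, 0, 0, 0, 0.3, 0, -0.4, 0.2, 0, 0, 0, 0.3, 0, -0.7, 0, 0, 0, 0, 0.3, 0, -0.7, 0]}}

```text
t: 15.82
eef_pos: [0.5714, -0.0624, 0.1317]
ee_rot: [3.141, 0.007, -3.085]
force: [0.1, -0.4, -0.1]
width: 0.015
gripper_force: 0.0
```

```bash
python3 - <<'E'
from fit import *
cv2.imwrite("pics/scene3.png",arm.grab_frame("scene"))
s=arm.get_state();print(s["t"],s["eef_pos"],s["ee_rot"],s["width"],s["force"])
fit("pics/scene3.png",np.array([.632,-.064,.058]),np.array([.629,-.1825,.058]))
E
```

```text
15.875 [ 0.5703 -0.0625  0.13  ] [ 3.141   0.0039 -3.0852] 0.010845153580729993 [ 0.6846  0.501  -0.1569]
stone [ 0.6335 -0.065   0.0517] 2.962811407600082 nb [ 0.6294 -0.1825  0.0738] 4.225685514882145 cost 0.14329260935143287
rel (nb frame): back gap to nb-back line -2.8 mm, end gap 11.9 mm, dyaw -1.26
```

{"name": "arm_command", "arguments": {"series": [0, 0, 0, -0.33, 0.5, 0, 0, 0, 0, 0, -0.65, 0.96, 0, 0, 0, 0, 0, -0.65, 0.96, 0, 0, 0, 0, 0, -0.65, 0.96, 0, 0]}}

```text
t: 16.38
eef_pos: [0.6281, 0.0368, 0.1272]
ee_rot: [-3.141, -0.002, -3.085]
force: [-0.4, -0.7, -0.5]
width: 0.0006
gripper_force: 0.0
```

{"name": "arm_command", "arguments": {"series": [0, 0, 0, 0, 0, 0.4, 0, 0, 0, 0, 0, 0, 0.78, 0, 0, 0, 0, 0, 0, 0.78, 0, 0, 0, 0, 0, 0, 0.78, 0]}}

```text
t: 16.88
eef_pos: [0.6294, 0.0362, 0.0518]
ee_rot: [-3.141, 0.001, -3.086]
force: [0.3, -0.3, 0.7]
width: 0.0008
gripper_force: 0.0
```

{"name": "arm_command", "arguments": {"series": [0, 0, 0, 0, -0.05, 0, 0, 0, 0, 0, 0, -0.1, 0, 0, 0, 0, 0, 0, -0.13, 0, 0, 0, 0, 0, 0, -0.13, 0, 0]}}

```text
t: 17.38
eef_pos: [0.6296, 0.0235, 0.0508]
ee_rot: [3.141, 0.0, -3.086]
force: [0.3, 0.6, 0.1]
width: 0.0009
gripper_force: 0.0
```

{"name": "arm_command", "arguments": {"series": [0, 0, 0, 0, -0.02, 0, 0, 0, 0, 0, 0, -0.04, 0, 0, 0, 0, 0, 0, -0.04, 0, 0]}}

```text
t: 17.75
eef_pos: [0.6297, 0.0197, 0.0504]
ee_rot: [-3.142, -0.0, -3.085]
force: [0.5, -0.0, 0.0]
width: 0.0006
gripper_force: 0.0
```

{"name": "arm_command", "arguments": {"series": [0, 0, 0, 0, -0.02, 0, 0, 0, 0, 0, 0, -0.04, 0, 0, 0, 0, 0, 0, -0.04, 0, 0]}}

```text
t: 18.12
eef_pos: [0.63, 0.0158, 0.0506]
ee_rot: [3.141, 0.0, -3.085]
force: [-0.1, 1.1, 0.3]
width: 0.0006
gripper_force: 0.7
```

{"name": "arm_command", "arguments": {"series": [0, 0, 0, 0, -0.02, 0, 0, 0, 0, 0, 0, -0.04, 0, 0, 0, 0, 0, 0, -0.04, 0, 0]}}

```text
t: 18.5
eef_pos: [0.6302, 0.0115, 0.0506]
ee_rot: [-3.142, -0.0, -3.086]
force: [-0.1, 0.8, -0.6]
width: -0.0
gripper_force: 0.4
```

{"name": "arm_command", "arguments": {"series": [0, 0, 0, 0, -0.02, 0, 0, 0, 0, 0, 0, -0.03, 0, 0, 0, 0, 0, 0, -0.03, 0, 0]}}

```text
t: 18.88
eef_pos: [0.6304, 0.0086, 0.0506]
ee_rot: [-3.141, -0.0, -3.085]
force: [0.3, 1.2, -0.7]
width: 0.0008
gripper_force: 0.5
```

```bash
python3 - <<'E'
from fit import *
cv2.imwrite("pics/scene4.png",arm.grab_frame("scene"));cv2.imwrite("pics/top4.png",arm.grab_frame("top"))
a=cv2.imread("pics/scene4.png");s=arm.get_state();print(s["eef_pos"],s["force"],s["gripper_force"])
cv2.imwrite("pics/c7.png",cv2.resize(a[175:300,305:400],None,fx=4.5,fy=4.5,interpolation=3))
E
```

```text
[0.6304 0.0087 0.0506] [ 0.1513  0.1879 -0.2302] 0.3339531848905608
```

View pics/c7.png

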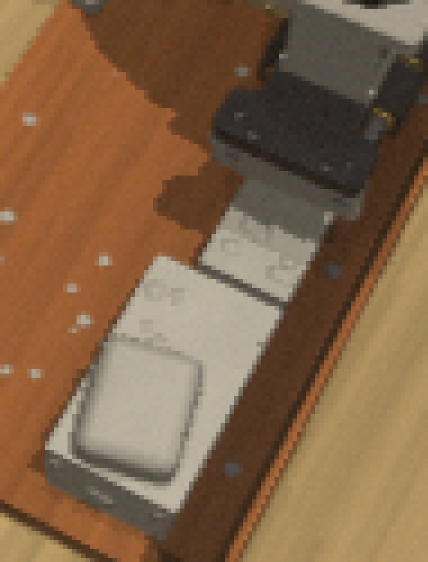

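Picture c7: the stone's back lies along the rail. A thin dark gap of a few mm remains at its sawn end, about (245,285) in the crop. Closing it in small steps.

{"name": "arm_command", "arguments": {"series": [0, 0, 0, 0, -0.01, 0, 0, 0, 0, 0, 0, -0.02, 0, 0, 0, 0, 0, 0, -0.02, 0, 0]}}

```text
t: 19.35
eef_pos: [0.6305, 0.0068, 0.0506]
ee_rot: [-3.142, -0.0, -3.085]
force: [-0.1, 1.5, -0.1]
width: 0.0005
gripper_force: 0.7
```

{"name": "arm_command", "arguments": {"series": [0, 0, 0, 0, -0.01, 0, 0, 0, 0, 0, 0, -0.01, 0, 0]}}

```text
t: 19.6
eef_pos: [0.6306, 0.0058, 0.0506]
ee_rot: [-3.142, 0.0, -3.085]
force: [0.2, 1.0, -1.0]
width: 0.0004
gripper_force: 0.7
```

{"name": "arm_command", "arguments": {"series": [0, 0, 0, 0, -0.01, 0, 0, 0, 0, 0, 0, -0.01, 0, 0]}}

```text
t: 19.85
eef_pos: [0.6306, 0.0047, 0.0506]
ee_rot: [-3.142, -0.0, -3.085]
force: [0.4, 1.9, -0.6]
width: 0.0002
gripper_force: 0.7
```

{"name": "arm_command", "arguments": {"series": [0, 0, 0, 0, -0.005, 0, 0, 0, 0, 0, 0, -0.005, 0, 0]}}

```text
t: 20.1
eef_pos: [0.6306, 0.0043, 0.0505]
ee_rot: [-3.142, -0.0, -3.085]
force: [-0.5, 1.6, -1.0]
width: 0.0005
gripper_force: 0.8
```

{"name": "arm_command", "arguments": {"series": [0, 0, 0, 0, -0.005, 0, 0, 0, 0, 0, 0, -0.005, 0, 0]}}

```text
t: 20.35
eef_pos: [0.6307, 0.0038, 0.0506]
ee_rot: [3.142, 0.0, -3.085]
force: [-0.7, 2.3, -1.0]
width: 0.0005
gripper_force: 1.0
```

{"name": "arm_command", "arguments": {"series": [0, 0, 0, 0, -0.005, 0, 0, 0, 0, 0, 0, -0.005, 0, 0]}}

```text
t: 20.6
eef_pos: [0.6307, 0.0037, 0.0505]
ee_rot: [3.141, 0.0, -3.085]
force: [-1.2, 5.0, 0.4]
width: 0.0007
gripper_force: 2.4
```

Contact with the neighbour's end: the force jumped to 5 N and motion stopped. I'll back off, lift, and check with numbers that the neighbour hasn't moved.

{"name": "arm_command", "arguments": {"series": [0, 0, 0, 0, 0.1, 0, 0, 0, 0, 0, 0, 0.2, 0, 0, 0, 0, 0, 0, 0.2, -0.4, 0, 0, 0, 0, 0, 0.2, -0.8, 0.2, 0, 0, 0, 0.2, 0.2, -0.8, 0.45, 0, 0, 0, 0.6, 0.2, -0.8, 0.45, 0, 0, 0, 0.9, 0.2, -0.8, 0.45, 0, 0, 0, 0.9, 0.2, -0.8, 0.45]}}

```text
t: 21.6
eef_pos: [0.5379, 0.0183, 0.1311]
ee_rot: [3.142, -0.0, -3.085]
force: [1.2, 0.2, -0.2]
width: 0.0386
gripper_force: 0.0
```

```bash
cat > chk.py <<'E'
from fit import *
def go(k):
    for n in("scene","top"):cv2.imwrite(f"pics/{n}{k}.png",arm.grab_frame(n))
    s=arm.get_state();print(s["t"],s["eef_pos"],s["ee_rot"],s["width"],s["force"])
    fit(f"pics/scene{k}.png",np.array([.632,-.077,.058]),np.array([.6294,-.1825,.062]))
    g=lambda n,k:cv2.cvtColor(cv2.imread(f"pics/{n}{k}.png"),cv2.COLOR_BGR2GRAY).astype(np.float32)
    for n,r in(("scene",(318,252,362,300)),("top",(350,136,392,175))): # neighbour's far part: shift vs first picture
        x0,y0,x1,y1=r;w=cv2.createHanningWindow((x1-x0,y1-y0),cv2.CV_32F)
        print(n,"nb shift px",cv2.phaseCorrelate(g(n,0)[y0:y1,x0:x1],g(n,k)[y0:y1,x0:x1],w))
    # brightness profile across the joint, along board y, at three lines across the stone top
    m=arm.camera_model("scene");bx=np.array([.9983,.0576,0]);by=np.array([-.0576,.9983,0]);E=np.array([.628,-.1225,.063])
    G=g("scene",k)
    for e in(-12,0,12):
        q=proj("scene",[E+bx*e/1000+by*t/1000 for t in range(-14,16,2)],m).astype(np.float32)
        print(e,cv2.remap(G,q[:,:1],q[:,1:],cv2.INTER_LINEAR).ravel().astype(int))
E
python3 - <<'E'
from chk import *
go(5)
E
```

```text
21.7 [0.5402 0.0186 0.1312] [ 3.1416  0.0013 -3.0845] 0.03907694888520938 [-0.161   0.2535  0.4502]
stone [ 0.6336 -0.0789  0.0433] 2.4810558308389443 nb [ 0.6291 -0.1826  0.076 ] 4.356611402706312 cost 0.03874747360482654
rel (nb frame): back gap to nb-back line -2.4 mm, end gap -2.0 mm, dyaw -1.88
scene nb shift px ((0.47239349327718827, 0.012799099620941945), 0.9994112262019405)
top nb shift px ((0.31082307363399053, 0.10607135231524012), 0.9053240447574191)
-12 [172 174 173 174 173 161 129 156 163 163 160 162 165 160 163]
0 [174 173 173 173 172 166 151 157 167 166 166 165 163 161 161]
12 [172 172 171 169 171 171 153 157 166 166 166 165 166 166 164]
```

The seam is dark on the front side only, so the stone is turned a degree or so with its tail slightly off the rail. I'll press it square to the rail again and get a baseline for the neighbour's shift measure.

{"name": "arm_command", "arguments": {"series": [0, 0, 0, -0.2, -0.5, 0, 0.45, 0, 0, 0, -0.2, -0.96, 0, 0.45, 0, 0, 0, -0.2, -0.96, 0, 0.45, 0, 0, 0, -0.2, -0.96, 0, 0.45, 0, 0, 0, -0.2, -0.96, 0.4, 0.45, 0, 0, 0, -0.2, -0.96, 0.73, 0.45, 0, 0, 0, -0.2, -0.96, 0.73, 0.45]}}

```text
t: 22.58
eef_pos: [0.5636, -0.0758, 0.0555]
ee_rot: [-3.141, -0.005, -3.084]
force: [-0.6, -0.0, 1.1]
width: 0.039
gripper_force: 0.0
```

{"name": "arm_command", "arguments": {"series": [0, 0, 0, -0.1, 0, 0, 0.45, 0, 0, 0, -0.2, 0, 0, 0.45, 0, 0, 0, -0.28, 0, 0, 0.45, 0, 0, 0, -0.31, 0, 0, 0.45, 0, 0, 0, -0.31, 0, 0, 0.45]}}

```text
t: 23.2
eef_pos: [0.5961, -0.0748, 0.0576]
ee_rot: [3.142, -0.0, -3.086]
force: [-0.0, -0.1, 0.2]
width: 0.0396
gripper_force: 0.0
```

```bash
python3 - <<'E'
from h import *
g=lambda n,k:cv2.cvtColor(cv2.imread(f"pics/{n}{k}.png"),cv2.COLOR_BGR2GRAY).astype(np.float32)
for ks in((0,1),(0,2),(2,3),(3,5),(2,5),(0,5)):
    for n,r in(("scene",(318,252,362,300)),("top",(350,136,392,175))):
        if n=="top" and 3 in ks: continue
        x0,y0,x1,y1=r;a,b=[g(n,k)[y0:y1,x0:x1] for k in ks];W=np.eye(2,3,dtype=np.float32)
        c,W=cv2.findTransformECC(a,b,W,cv2.MOTION_TRANSLATION,(3,200,1e-6));print(ks,n,W[:,2].round(2),round(c,4))
E
```

```text
(0, 1) scene [-0.01  0.01] 0.9999
(0, 1) top [-0.01 -0.  ] 0.9998
(0, 2) scene [-0.01  0.02] 0.9995
(0, 2) top [ 0.36 -0.29] 0.9062
(2, 3) scene [0.   0.02] 0.9999
(3, 5) scene [ 0.01 -0.02] 0.9997
(2, 5) scene [0.01 0.  ] 0.9996
(2, 5) top [-0.    0.24] 0.9255
(0, 5) scene [0.01 0.01] 0.9999
(0, 5) top [-0.01  0.01] 0.9999
```

The neighbour hasn't moved (0.01 px). Now pressing to the rail.

{"name": "arm_command", "arguments": {"series": [0, 0, 0, -0.01, 0, 0, 0.45, 0, 0, 0, -0.02, 0, 0, 0.45, 0, 0, 0, -0.02, 0, 0, 0.45]}}

```text
t: 23.58
eef_pos: [0.598, -0.0746, 0.0576]
ee_rot: [3.142, 0.0, -3.085]
force: [-1.1, -0.7, -0.2]
width: 0.0396
gripper_force: 0.0
```

{"name": "arm_command", "arguments": {"series": [0, 0, 0, -0.01, 0, 0, 0.45, 0, 0, 0, -0.01, 0, 0, 0.45]}}

```text
t: 23.82
eef_pos: [0.5983, -0.0747, 0.0574]
ee_rot: [-3.142, -0.001, -3.086]
force: [-3.1, 0.9, 2.3]
width: 0.0399
gripper_force: 1.7
```

{"name": "arm_command", "arguments": {"series": [0, 0, 0, -0.01, 0, 0, 0.45, 0, 0, 0, -0.01, 0, 0, 0.45]}}

```text
t: 24.08
eef_pos: [0.5984, -0.0747, 0.0573]
ee_rot: [-3.142, -0.003, -3.086]
force: [-6.4, -0.1, 4.8]
width: 0.0394
gripper_force: 3.2
```

{"name": "arm_command", "arguments": {"series": [0, 0, 0, -0.02, 0, 0, 0.45, 0, 0, 0, -0.02, 0, 0, 0.45]}}

```text
t: 24.32
eef_pos: [0.5985, -0.0749, 0.057]
ee_rot: [-3.141, -0.007, -3.086]
force: [-11.9, 1.2, 9.0]
width: 0.0395
gripper_force: 6.0
```

{"name": "arm_command", "arguments": {"series": [0, 0, 0, 0.1, 0, 0, 0.45, 0, 0, 0, 0.4, 0, 0, 0.45, 0, 0, 0, 0.8, 0, 0, 0.2, 0, 0, 0, 0.8, 0.4, -0.4, 0, 0, 0, 0, 0.8, 0.8, -0.75, 0, 0, 0, 0, 0.8, 0.9, -0.75, 0, 0, 0, 0, 0.8, 0.9, -0.75, 0]}}

```text
t: 25.2
eef_pos: [0.5171, 0.0116, 0.1326]
ee_rot: [3.141, 0.001, -3.084]
force: [0.3, 0.3, -0.1]
width: 0.0009
gripper_force: 0.0
```

```bash
python3 - <<'E'
import re
s=open("chk.py").read()
s=s.replace("w=cv2.createHanningWindow((x1-x0,y1-y0),cv2.CV_32F)","W=np.eye(2,3,dtype=np.float32)")
s=re.sub(r'print\(n,"nb shift px".*','print(n,"nb shift px",cv2.findTransformECC(g(n,0)[y0:y1,x0:x1],g(n,k)[y0:y1,x0:x1],W,cv2.MOTION_TRANSLATION,(3,200,1e-6))[1][:,2])',s)
s=s.replace("range(-14,16,2)","range(-14,8,2)").replace("(-12,0,12)","(-20,-14,-8,0,8,14)")
open("chk.py","w").write(s)
from chk import *
go(6)
# stone's yaw on the rail: edges of stone's top along +x side, and seam depth in the top view too
G=cv2.cvtColor(cv2.imread("pics/top6.png"),cv2.COLOR_BGR2GRAY);print(G[138:176:3,318:350])
E
```

```text
25.3 [0.5166 0.0104 0.1318] [-3.1413 -0.0011 -3.0855] 0.0005457146063956358 [ 0.3621 -0.2538 -0.2026]
stone [ 0.6338 -0.0792  0.0435] 2.494306342600615 nb [ 0.6292 -0.1824  0.078 ] 4.468304540444082 cost 0.033076168929110104
rel (nb frame): back gap to nb-back line -2.7 mm, end gap -2.5 mm, dyaw -1.97
scene nb shift px [0.0022 0.0099]
top nb shift px [-0.0025  0.0133]
-20 [170 171 171 171 172 166 134 103  89  90  93]
-14 [166 171 172 171 172 162 141 140 146 145 140]
-8 [172 173 173 171 170 156 142 159 164 164 165]
0 [174 175 173 171 172 170 153 157 164 165 166]
8 [171 174 174 172 171 165 152 159 165 167 166]
14 [170 169 169 170 169 160 148 162 166 166 165]
[[ 68  69  74  84  91  88  76  70  64  65  66  65  65  66  65  66  64  67
   66  66  65  66  67  67  66  66  66  66  67  67  67  67]
 [ 65  65  67  68  71  73  70  72  71  76  74  73  74  73  75  77  82  84
   83  86  94 100 107 110 113 112 111 114 117 119 124 132]
 [155 155 155 155 157 158 162 165 169 171 170 169 169 170 171 173 173 171
  173 178 181 181 184 184 185 185 185 185 184 185 184 186]
 [182 183 183 183 183 182 181 179 17
[... 594 characters left out ...]
7 186 186 184 185 187 189 188 189]
 [171 171 170 166 162 155 152 148 146 145 144 143 143 142 140 137 130 122
  131 161 181 187 188 186 180 175 175 178 183 187 189 189]
 [ 78  77  80  79  79  78  78  78  78  79  80  80  79  80  78  80  80  84
  113 153 178 185 189 186 183 180 177 178 177 180 185 188]
 [ 84  84  84  83  83  84  83  84  86  84  84  84  84  85  87  90  92  88
   98 128 157 174 178 178 176 174 170 163 156 153 154 153]
 [111 116 118 119 117 117 116 117 114 115 114 114 116 113 116 116 112 100
   84  79  78  79  81  84  88  87  87  83  81  77  78  76]
 [ 83  89  98 111 117 119 118 120 120 118 120 119 120 120 119 119 115 101
   87  79  78  78  77  78  77  77  79  79  78  79  79  80]]
```

The seam is now even across its whole width, and the neighbour has moved only 0.01 px. One last light nudge on the nose centre will make sure the re-squaring left no end gap.

{"name": "arm_command", "arguments": {"series": [0, 0, 0, -0.6, 0.05, 0, 0, 0, 0, 0, -0.6, 0.05, 0, 0, 0, 0, 0, -0.6, 0.05, 0, 0]}}

```text
t: 25.68
eef_pos: [0.576, 0.0182, 0.1309]
ee_rot: [-3.141, -0.003, -3.087]
force: [-0.1, -0.6, 0.0]
width: 0.0003
gripper_force: 0.0
```

{"name": "arm_command", "arguments": {"series": [0, 0, 0, -0.51, 0, 0, 0, 0, 0, 0, -0.51, 0, 0, 0, 0, 0, 0, -0.51, 0, 0, 0, 0, 0, 0, -0.51, 0, 0.4, 0, 0, 0, 0, -0.51, 0, 0.8, 0, 0, 0, 0, -0.51, 0, 0.8, 0, 0, 0, 0, -0.51, 0, 0.8, 0]}}

```text
t: 26.55
eef_pos: [0.628, 0.0222, 0.0541]
ee_rot: [-3.141, 0.001, -3.085]
force: [1.2, 0.0, 0.6]
width: 0.0002
gripper_force: 0.0
```

{"name": "arm_command", "arguments": {"series": [0, 0, 0, 0, -0.08, 0, 0, 0, 0, 0, 0, -0.13, 0, 0, 0, 0, 0, 0, -0.16, 0, 0, 0, 0, 0, 0, -0.16, 0, 0]}}

```text
t: 27.05
eef_pos: [0.6286, 0.0058, 0.0528]
ee_rot: [3.142, 0.0, -3.086]
force: [0.3, 0.3, -0.2]
width: 0.0005
gripper_force: 0.0
```

{"name": "arm_command", "arguments": {"series": [0, 0, 0, 0, -0.01, 0, 0, 0, 0, 0, 0, -0.015, 0, 0, 0, 0, 0, 0, -0.015, 0, 0]}}

```text
t: 27.42
eef_pos: [0.6286, 0.0047, 0.0525]
ee_rot: [-3.142, -0.0, -3.085]
force: [0.1, -0.1, -0.3]
width: 0.0006
gripper_force: 0.0
```

{"name": "arm_command", "arguments": {"series": [0, 0, 0, 0, -0.005, 0, 0, 0, 0, 0, 0, -0.005, 0, 0]}}

```text
t: 27.68
eef_pos: [0.6286, 0.0042, 0.0526]
ee_rot: [-3.142, -0.0, -3.085]
force: [-0.3, -0.3, -1.0]
width: 0.0
gripper_force: 0.0
```

{"name": "arm_command", "arguments": {"series": [0, 0, 0, 0, -0.005, 0, 0, 0, 0, 0, 0, -0.005, 0, 0]}}

```text
t: 27.92
eef_pos: [0.6287, 0.0037, 0.0526]
ee_rot: [3.142, -0.0, -3.085]
force: [0.7, 0.2, -0.1]
width: 0.0001
gripper_force: 0.0
```

{"name": "arm_command", "arguments": {"series": [0, 0, 0, 0, -0.005, 0, 0, 0, 0, 0, 0, -0.005, 0, 0]}}

```text
t: 28.18
eef_pos: [0.6287, 0.0034, 0.0526]
ee_rot: [3.141, 0.0, -3.085]
force: [-0.6, 2.3, -0.5]
width: 0.0003
gripper_force: 0.7
```

{"name": "arm_command", "arguments": {"series": [0, 0, 0, 0, -0.005, 0, 0, 0, 0, 0, 0, -0.005, 0, 0]}}

```text
t: 28.42
eef_pos: [0.6287, 0.0032, 0.0526]
ee_rot: [3.141, 0.0, -3.085]
force: [-1.0, 5.6, -0.1]
width: 0.0004
gripper_force: 2.5
```

Solid contact at 5.6 N with motion stopped. Backing away and checking.

{"name": "arm_command", "arguments": {"series": [0, 0, 0, 0, 0.05, 0, 0, 0, 0, 0, 0, 0.2, 0, 0, 0, 0, 0, 0, 0.5, 0, 0, 0, 0, 0, 0, 0.5, -0.5, 0, 0, 0, 0, 0, 0.6, -1, 0, 0, 0, 0, 0, 0.9, -1, 0, 0, 0, 0, 0, 0.9, -1, 0, 0, 0, 0, 0, 0.9, -1, 0]}}

```text
t: 29.42
eef_pos: [0.6232, 0.0928, 0.1522]
ee_rot: [-3.141, -0.001, -3.085]
force: [-0.8, -0.0, -0.2]
width: 0.0005
gripper_force: 0.0
```

```bash
python3 - <<'E'
from chk import *
go(7)
E
```

```text
29.525 [0.6234 0.0922 0.152 ] [-3.1411 -0.001  -3.0856] 0.00044879317211516875 [ 0.1068  0.6967 -0.0877]
stone [ 0.6334 -0.0795  0.0357] 2.043219850478516 nb [ 0.629  -0.1825  0.0745] 4.2694190045410885 cost 0.025716628959276018
rel (nb frame): back gap to nb-back line -2.0 mm, end gap -2.7 mm, dyaw -2.23
scene nb shift px [-0.0106  0.0016]
top nb shift px [-0.0023  0.0205]
-20 [169 170 170 170 171 166 132  99  88  89  92]
-14 [164 170 169 168 170 163 142 139 144 143 139]
-8 [172 169 169 169 168 156 142 160 162 163 164]
0 [170 171 172 169 168 167 153 157 165 163 164]
8 [169 168 168 168 170 164 150 156 164 164 164]
14 [167 169 169 168 170 160 144 159 164 164 162]
```

```bash
python3 - <<'E'
from h import *
g=lambda n,k:cv2.cvtColor(cv2.imread(f"pics/{n}{k}.png"),cv2.COLOR_BGR2GRAY).astype(np.float32)
m=arm.camera_model("scene");c=proj("scene",[[.632,-.077,.063]],m)[0];print(c)
for a,b in((5,6),(6,7)):
    x0,y0=(c-18).astype(int);A,B=[g("scene",k)[y0:y0+36,x0:x0+36] for k in(a,b)]
    cc,W=cv2.findTransformECC(A,B,np.eye(2,3,dtype=np.float32),cv2.MOTION_TRANSLATION,(3,300,1e-6));print(a,b,"stone shift px",W[:,2].round(3),round(cc,4))
# rail seam: brightness across board x, at stations along the stone (t from the joint), scene view, last picture
bx=np.array([.9983,.0576,0]);by=np.array([-.0576,.9983,0]);E=np.array([.632,-.1225,.063])
for t in(-15,-5,8,20,32,44,56,68,80):
    q=proj("scene",[E+bx*e/1000+by*t/1000 for e in range(14,46,2)],m).astype(np.float32)
    print(t,cv2.remap(g("scene",7),q[:,:1],q[:,1:],1).ravel().astype(int))
E
```

```text
[365.01173981 222.58281964]
5 6 stone shift px [-0.121  0.183] 0.9883
6 7 stone shift px [-0.29   0.649] 0.9859
-15 [168 168 171 167 166 167 169 163 110  69  57  57  56  57  59  57]
-5 [167 169 169 164 168 168 169 169 118  72  56  56  57  57  59  58]
8 [158 154 152 157 153 153 157 150 114  67  57  57  54  55  58  59]
20 [162 154 145 152 159 155 159 162 139  81  58  54  56  55  55  58]
32 [161 164 165 165 164 165 164 164 133  81  57  56  58  63  70  74]
44 [165 166 165 166 166 165 166 165 126  77  55  54  56  58  57  56]
56 [165 166 166 167 167 166 166 165 121  75  55  61  55  55  56  56]
68 [157 162 167 167 167 170 168 165 119  74  55  55  57  55  55  57]
80 [152 158 159 155 161 164 166 164 113  72  57  54  55  56  56  57]
```

```bash
python3 - <<'E'
from h import *
m={n:arm.camera_model(n) for n in("scene","top")}
bx=np.array([.9983,.0576,0]);by=np.array([-.0576,.9983,0]);E=np.array([.632,-.1225,.063])
def edge(n,k,ts,lo,hi,fall):
    g=cv2.cvtColor(cv2.imread(f"pics/{n}{k}.png"),cv2.COLOR_BGR2GRAY).astype(np.float32);es=np.arange(lo,hi,.25);o=[]
    for t in ts:
        q=proj(n,[E+bx*e/1000+by*t/1000 for e in es],m[n]).astype(np.float32);v=cv2.remap(g,q[:,:1],q[:,1:],1).ravel()
        d=np.clip(-np.gradient(v) if fall else np.gradient(v),0,None);d[d<d.max()*.3]=0;o.append((d*es).sum()/d.sum())
    o=np.array(o);p=np.polyfit(ts,o,1);r=o-np.polyval(p,ts);ok=abs(r)<1;p=np.polyfit(np.array(ts)[ok],o[ok],1)
    return "deg %.2f off %.2f scatter %.2f"%(np.degrees(np.arctan(p[0])),np.polyval(p,0),r[ok].std())
for n in("scene","top"):
    print(n,"nb side",edge(n,7,range(-55,-4,3),22,40,1))
    if n=="scene":
        for k in(5,6,7):print(k,"stone side",edge(n,k,range(10,83,3),22,40,1))
    print(n,"rail outer",edge(n,7,range(-90,-5,4),50,66,0),"|",edge(n,0,range(-90,150,4),50,66,0))
    print(n,"stone front/nb front",edge(n,7,range(8,70,3),-38,-8,0),"|",edge(n,7,range(-55,-4,3),-48,-28,0))
E
```

```text
scene nb side deg 0.43 off 30.24 scatter 0.23
5 stone side deg 0.13 off 30.17 scatter 0.19
6 stone side deg -0.04 off 30.45 scatter 0.21
7 stone side deg -0.04 off 30.43 scatter 0.23
scene rail outer deg 0.25 off 60.83 scatter 0.29 | deg 0.20 off 60.81 scatter 0.40
scene stone front/nb front deg 0.16 off -19.04 scatter 0.24 | deg 0.03 off -39.40 scatter 0.24
top nb side deg 0.22 off 30.98 scatter 0.37
top rail outer deg -0.30 off 54.13 scatter 0.30 | deg 0.16 off 54.58 scatter 0.33
top stone front/nb front deg 0.73 off -20.77 scatter 0.34 | deg -0.51 off -41.48 scatter 0.43
```

The stone's side, the neighbour's side and the rail are parallel to within about 0.3°. The stone's back edge lines up with the neighbour's, and the neighbour is unmoved. Handing in.

```bash
python3 -c "
from station import arm
print(arm.job_done())"
```

```text
the job is handed in; nothing more can be done
None
```

The stone stands on the board with its long side along the rail and its sawn end against the neighbour, nose pointing away; the neighbour moved less than 0.1 mm in the camera check, and the job was handed in at about 29.5 s with no verdict shown.

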